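Check a capped bottle in the bench caliper

TASK

Lay the oblong white bottle flat on the sloping bed of the bench caliper, lengthwise between the jaw and the anvil and just above the ledge, and let go of it. Then slide the jaw by its black fin against the bottle until the sprung anvil is pushed back about half of its travel (its pointer between the two black marks), and leave it so, with the bottle pinched. Do not shift the glassware, the amber bottle or the tip box.

Things in the scene. Friction and masses are not known exactly. Their poses are not given: they have to be found in the camera images.
- bottle: oblong white bottle with round grey cap, the only one lying on its side. 110 mm long over all; body 46 mm wide, 40 mm thick (lying height), square sides; cap 30 mm across. 0.1 to 0.2 kg. Origin: on the underside as it lies, below mid-length; x along it to the cap end (body x = -55 to +28 mm, cap +35 to +55 mm), y across its width, z up
- gauge_bed: sloping aluminium bed of the fixed bench caliper, 120 mm up the slope by 380 mm wide, tilted 25 degrees to look at the robot and up. Origin: centre of its face, 58 mm above the bench; x up the slope, y along the slide towards the anvil, z square out of the face. The slide rail, 8 mm high, starts at x = +42 mm. The bottle lies on it along y, either way round, centre line at about x = -5 to +5 mm
- ledge (a point): middle of the top upper edge of the bed's dark ledge, 180 mm long (y), 8 mm high, on which the bottle's lower side rests, or a little above it; at bed x = -28, y = 15, z = 8 mm. Axes as the bed
- anvil: sprung steel anvil at the bed's +y end, a plate 38 mm (x) by 32 mm high. Origin: centre of its measuring face, bed x = -5, z = 20 mm; axes as the bed. At rest its bed y is 100 mm; it can be pushed back to 120 mm against a light spring (1.5 N at first, 7.5 N at the end). It carries a bent wire pointer
- marks (a point): point midway between the two black marks across the top of the anvil's grey housing (bed y = 137 to 187 mm, 40 mm high). The anvil's wire pointer moves along here; its tip is midway between the marks when the anvil is pushed back by 10 mm, and over a mark at 4 and 16 mm. Axes as the bed
- jaw (a joint): travel of the sliding steel jaw from its open stop towards the anvil, m, 0 to 0.095. The jaw's face is at bed y = -85 mm + travel, so with the anvil at rest the opening is 185 mm - travel. The slide is stiff (about 10 N) and stays where it is left
- jaw_grip (a point): middle of the top of the black thumb fin on the jaw's carriage, 68 mm out from the bed's face, at bed x = +5 mm, 48 mm behind the jaw's face (bed y = -133 mm + travel). The fin stands square to the bed, 16 mm thick along the slide, 26 mm wide up the slope, free for its top 46 mm. Axes as the bed
- beaker: open glass beaker, 68 mm across, 90 mm high, standing on the bench, a bystander; origin at the centre of its underside, z up
- flask: conical glass flask, closed, 80 mm across the foot, 135 mm high, standing on the bench, a bystander; origin at the centre of its underside, z up
- reagent: round amber screw-cap bottle, 64 mm across, 130 mm high, standing on the bench, a bystander; origin at the centre of its underside, z up
- tipbox: pipette-tip box, 87 x 122 mm, 61 mm high, standing on the bench, a bystander; origin at the centre of its underside, z up

How it is judged (in metres and radians):
On the way, in this order (a step that is already met when the one before it is completed fails the run):
1. the bottle lies flat on the bed, lengthwise between jaw and anvil, let go (z of bottle in the frame of gauge_bed between -0.004 and 0.007 m and x of bottle in the frame of gauge_bed between -0.022 and 0.018 m and angle between the x axis of bottle and the y axis of gauge_bed, either way round below 0.14 rad and angle between the z axis of bottle and the z axis of gauge_bed, either way round below 0.14 rad and linear speed of bottle below 0.01 m/s and contact force between the fingers and bottle below 0.1 N and y of bottle in the frame of gauge_bed between -0.04 and 0.06 m), for 0.2 s.
2. the anvil, pressed by the bottle, is pushed back to between the marks (y of anvil in the frame of gauge_bed between 0.104 and 0.116 m and contact force between bottle and anvil above 1.5 N), for 0.2 s.
At the end, for the whole second after the job is handed in: The released bottle is still, flat on the bed and lengthwise along the slide (both within 8 degrees, within 7 mm of the face), its centre line within 20 mm of bed x = -2 mm; it presses the anvil with over 1.5 N, the anvil is pushed back 4 to 16 mm, and the jaw is still (all of step 2 and z of bottle in the frame of gauge_bed between -0.004 and 0.007 m and x of bottle in the frame of gauge_bed between -0.022 and 0.018 m and angle between the x axis of bottle and the y axis of gauge_bed, either way round below 0.14 rad and angle between the z axis of bottle and the z axis of gauge_bed, either way round below 0.14 rad and linear speed of bottle below 0.01 m/s and contact force between the fingers and bottle below 0.1 N and velocity of joint jaw between -0.005 and 0.005 m/s); the robot touches nothing.
It fails at once if the beaker is shifted by more than 30 mm (distance of beaker from where it was at the start of the episode above 0.03 m).
It fails at once if the flask is shifted by more than 30 mm (distance of flask from where it was at the start of the episode above 0.03 m).
It fails at once if the amber bottle is shifted by more than 30 mm (distance of reagent from where it was at the start of the episode above 0.03 m).
It fails at once if the tip box is shifted by more than 30 mm (distance of tipbox from where it was at the start of the episode above 0.03 m).
It also fails if it takes over 53 s, if anything falls off the work surface, if the arm or the gripper's body presses on something with over 40 N, if the wrist force passes 120 N, or if a joint passes its speed limit or range.

ROBOT

A 6-joint arm with a two-finger parallel gripper is mounted at the origin on the work surface. World frame = base frame: x ahead of the robot, y to its left, z up, the work surface at z = 0. Lengths are in mm, angles in rad, forces in N, time in s.
With the tool pointing down it reaches from about 300 to 775 mm from the base axis. Payload 14.6 kg.
Tool frame: the origin (TCP) lies at the very end of the fingers, on their centre line; the grasp point (between the pads) lies 19 mm behind it (manip.grip_point_offset is the distance from the TCP to the grasp point, in mm); z points along the fingers, y is the line along which they close (so a half turn about z gives the same grasp; the last joint's range is limited). The gripper opens to 94 mm and grips with 3 to 60 N. Pads are 16 mm wide; open, the fingers measure 119 mm over their backs; the gripper's body (75 mm by 177 mm) begins 78 mm behind the grasp point.
Start: joints at [-0.067, 0.3, 1.521, -0, 1.321, -0.067], TCP at [549.99, -0.002, 205.446] pointing down, gripper open.
Joint ranges: [-3.03, 3.03], [-0.79, 2.21], [0.23, 2.52], [-1.04, 4.18], [0, 3.07], [-2.55, 2.55]. Speed limits (rad/s): [2.22, 2.22, 2.57, 3.14, 3.14, 3.14].

INTERFACE

Orientations are given as [roll, pitch, yaw] about the fixed x, y, z axes, in that order (R = Rz(yaw) Ry(pitch) Rx(roll)).
In Python, from cell import telemetry, eyes, manip gives the robot as it stands.
- The arm moves only by the tool play_rows, never from a script. Its arguments are lists of equal length, an entry for each row: "translation": the shift along the world's x, y, z in m, a list of three; "yaw": the turn about the world's z in rad. A call has 1 to 12 rows; each row is the pose to reach, as a shift and turn from the pose commanded when the call began; what a row does not reach only later rows make up. A row lasts 1/8 s, in which the tool goes at most 62.5 mm and 10.7 degrees, less where a joint would pass 70% of its speed; a pose out of reach is approached as far as the arm can. A call with a gripper value outside its range is refused whole. "hand" is the opening, from 0 (shut) to 1 (fully open), set as the call begins (left out, the last holds). The fingers move at their own pace and stop on an object; "force" is the grip in N (left out, the last holds). Time passes only in rows, so rows that repeat a pose let the fingers close. It gives the time, the measured TCP pose, the force, the opening and the grip force at its end, in the units of the state.
- telemetry.read_state(): the state, without advancing time (a new reading comes with each control period).
- eyes.camera(name): name is "scene" or "side" or "wrist"; returns a dict with "pixels" (420x560x3 uint8, red, green, blue), "fx", "fy", "cx", "cy" (pixels), "cam_to_world" (4x4, takes a point from camera to world coordinates); the wrist camera has in their place "T_tool_cam" (4x4, takes a point from camera to tool coordinates, whose origin is the TCP and whose axes are the flange's). Camera axes: x right, y up, looking along -z (the intrinsics and any distortion apply to the point x, -y, -z); pixel columns grow to the right and rows downward; lengths in mm; the calibration is good to about 2 mm. A picture is of the moment at which its call begins: read the wrist's pose just before it. There is no depth.
- manip.sign_off(): hands the job in; it is judged then, once.
The state is a dict: "clock": time; "joints": joint angles; "qd": joint speeds; "effort": joint torques, N m; "eef_pos": TCP position; "eef_rot": TCP orientation; "wrist_force": force on the tool from outside, world axes, zero at the start; "moment": the same for the moment, N m; "finger_gap": finger opening in mm; "finger_force": force on a finger pad.
Only numpy, scipy, OpenCV 4.12 (cv2) and the standard library are available. Lean on these libraries where they do the work, as an engineer would, in place of code of your own. Each camera call takes 0.05 s, during which the arm holds its last target. There are 200 camera calls.

## Working session

There is one attempt and no reset: what is moved stays moved. The work goes in short steps, Python scripts to look and compute and a tool call to move; the robot and the scene stay as the last step left them, time stands still between calls to the robot, and variables do not carry over. Pictures are saved under pics/ and viewed, at most 13 in all, crops included, and the job is handed in when it is done.

Besides the shell and the picture viewer there is one more tool, called after "Emit:" as name([rows], argument=value, ...), one row to a line, values as JSON. play_rows: Moves the arm, as the interface text tells. Its arguments: {"type":"object","properties":{"translation":{"type":"array","items":{"type":"array","items":{"type":"number"}}},"yaw":{"type":"array","items":{"type":"number"}},"hand":{"type":"number"},"force":{"type":"number"}},"required":["translation","yaw"]}

```bash
mkdir -p pics; ls; python3 - <<'E'
from cell import telemetry, eyes, manip
import cv2
print(telemetry.read_state())
for n in ["scene","side"]:
    c=eyes.camera(n); cv2.imwrite(f"pics/{n}0.png",c["pixels"][:,:,::-1])
    print(n,{k:v for k,v in c.items() if k!="pixels"})
E
```

```text
pics
{'clock': 0.0, 'joints': array([-6.65966661e-02,  3.00462983e-01,  1.52155785e+00,  7.94115695e-06,
        1.32072567e+00, -6.65834742e-02]), 'qd': array([-0.00127203, -0.00071222,  0.00013641, -0.00155307,  0.00089403,
       -0.00104365]), 'effort': array([-1.53750298e-03, -5.31805658e+01, -3.52735734e+01,  7.07558286e-02,
        2.43994006e-02, -4.79655944e-05]), 'eef_pos': array([5.49739937e+02, 1.83321043e-02, 2.04900619e+02]), 'eef_rot': array([-3.14044188e+00, -8.44451587e-05,  1.57078112e+00]), 'wrist_force': array([ 0.52732384, -0.24492356, -0.44520509]), 'moment': array([-0.02654075,  0.03754848, -0.02378153]), 'finger_force': 0.0, 'finger_gap': 94.08598284753306}
scene {'fx': 505.7995460931958, 'fy': 505.7995460931958, 'cx': 279.37231262089296, 'cy': 205.15046852322288, 'cam_to_world': array([[-6.05835816e-01, -5.46648152e-01,  5.78047370e-01,
         1.24500686e+03],
       [ 7.95542915e-01, -4.24123162e-01,  4.32701992e-01,
         5.53516991e+02],
       [ 8.62753453e-03,  7.22007854e-01,  6.91831066e-01,
         9.98283464e+02],
       [ 0.00000000e+00,  0.00000000e+00,  0.00000000e+00,
         1.00000000e+00]])}
side {'fx': 466.73255214050005, 'fy': 466.73255214050005, 'cx': 276.0370222534701, 'cy': 213.85559413478597, 'cam_to_world': array([[ 8.74165122e-01,  3.26765858e-01, -3.59248399e-01,
         1.21605009e+02],
       [-4.85589348e-01,  5.78723016e-01, -6.55196654e-01,
        -6.91755388e+02],
       [-6.19057995e-03,  7.47197260e-01,  6.64573496e-01,
         7.91373287e+02],
       [ 0.00000000e+00,  0.00000000e+00,  0.00000000e+00,
         1.00000000e+00]])}
```

View pics/scene0.png

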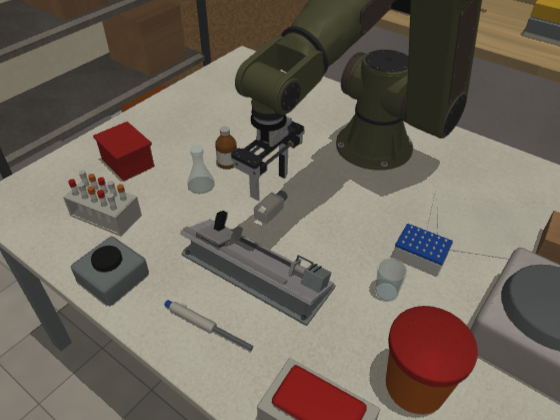

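View pics/side0.png

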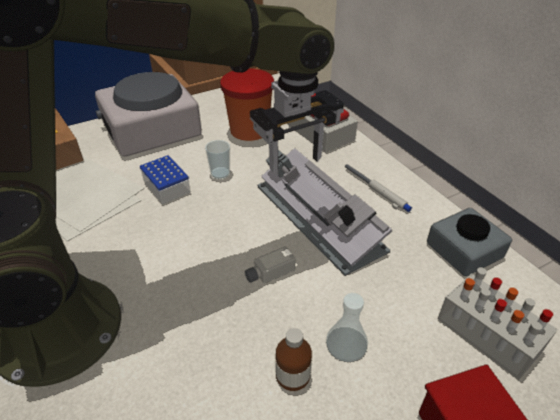

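```bash
python3 - <<'E'
from cell import telemetry, eyes, manip
import cv2,numpy as np
a=cv2.imread("pics/scene0.png")[180:320,170:345]; cv2.imwrite("pics/sc1.png",cv2.resize(a,None,fx=4,fy=4,interpolation=cv2.INTER_CUBIC))
a=cv2.imread("pics/side0.png")[140:290,235:400]; cv2.imwrite("pics/si1.png",cv2.resize(a,None,fx=4,fy=4,interpolation=cv2.INTER_CUBIC))
c=eyes.camera("wrist"); cv2.imwrite("pics/w1.png",c["pixels"][:,:,::-1])
print({k:v for k,v in c.items() if k!="pixels"})
E
```

```text
{'fx': 360.7053619249337, 'fy': 360.7053619249337, 'cx': 282.11390785289274, 'cy': 206.07075698737117, 'T_tool_cam': array([[-7.92126091e-04,  9.59068420e-01,  2.83173335e-01,
         8.28005123e+01],
       [ 9.99999492e-01,  9.36259466e-04, -3.73662295e-04,
         3.11435688e-02],
       [-6.23491422e-04,  2.83172895e-01, -9.59068675e-01,
        -1.79765891e+02],
       [ 0.00000000e+00,  0.00000000e+00,  0.00000000e+00,
         1.00000000e+00]])}
```

View pics/sc1.png

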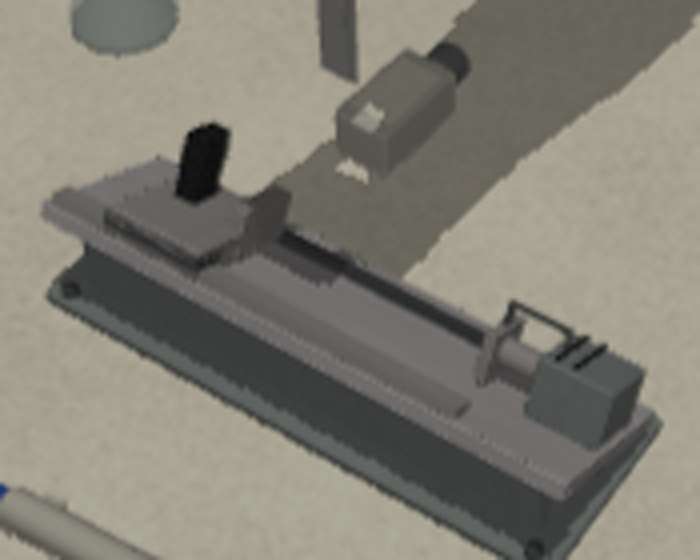

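View pics/si1.png

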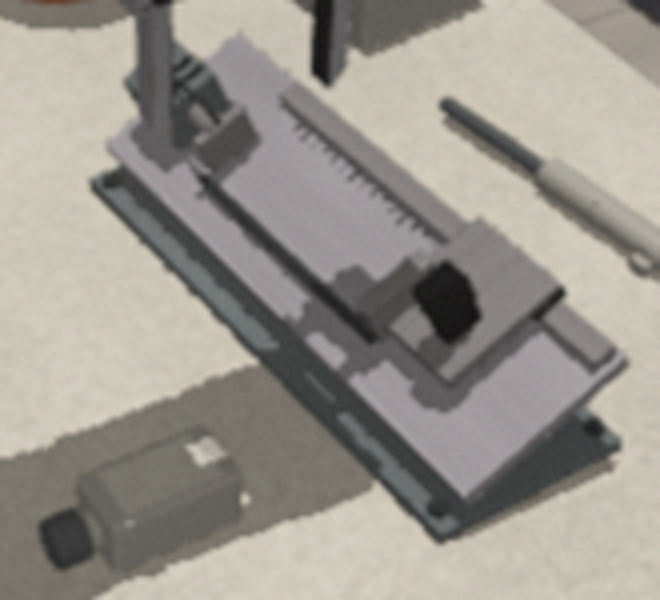

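View pics/w1.png

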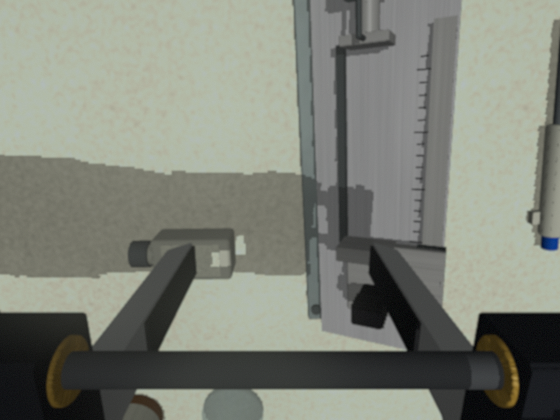

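```bash
cat > h.py <<'E'
import numpy as np
from scipy.spatial.transform import Rotation as Ro
from cell import telemetry, eyes, manip
def campose(c,s=None):
    if "cam_to_world" in c: return c["cam_to_world"]
    T=np.eye(4);T[:3,:3]=Ro.from_euler('xyz',s["eef_rot"]).as_matrix();T[:3,3]=s["eef_pos"];return T@c["T_tool_cam"]
def ray(c,T,uv,z):
    d=T[:3,:3]@np.array([(uv[0]-c["cx"])/c["fx"],-(uv[1]-c["cy"])/c["fy"],-1]);return T[:3,3]+d*(z-T[2,3])/d[2]
def proj(c,T,p):
    q=T[:3,:3].T@(np.asarray(p)-T[:3,3]);return np.array([c["cx"]+c["fx"]*q[0]/-q[2],c["cy"]-c["fy"]*q[1]/-q[2]])
def bed(v): # x,y,yaw -> R,origin ; x up slope
    R=Ro.from_euler('z',v[2]).as_matrix()@Ro.from_euler('y',-np.radians(25)).as_matrix();return R,np.array([v[0],v[1],58.])
E
python3 - <<'E'
from h import *
from scipy.optimize import least_squares
s=telemetry.read_state()
C={n:eyes.camera(n) for n in("scene","side","wrist")}
T={n:campose(c,s) for n,c in C.items()}
f={"scene":lambda u:(u[0]/4+170,u[1]/4+180),"side":lambda u:(u[0]/4+235,u[1]/4+140),"wrist":lambda u:u}
obs=[("scene",(565,497),(60,190,0)),("scene",(658,418),(-60,190,0)),("scene",(160,158),(-60,-190,0)),("scene",(44,208),(60,-190,0)),
("side",(108,145),(-60,190,0)),("side",(240,35),(60,190,0)),("side",(625,358),(60,-190,0)),("side",(470,497),(-60,-190,0)),("wrist",(322,331),(-60,-190,0))]
def res(v):
    R,o=bed(v);return np.concatenate([proj(C[n],T[n],R@np.array(b)+o)-f[n](u) for n,u,b in obs])
r=least_squares(res,[650,0,0],loss="soft_l1",x_scale=[1,1,.01]);print(r.x,r.fun.reshape(-1,2).round(1))
R,o=bed(r.x)
for nm,b in dict(fin=(5,-133,68),ledge=(-28,15,8),place=(-5,5,0),anv=(-5,100,20),ledgeend=(-28,105,8)).items():
    p=R@np.array(b)+o;print(nm,p.round(1),{n:proj(C[n],T[n],p).round(0) for n in C})
for n,us in {"wrist":[(152,278),(235,278),(235,237),(160,237)],"scene":[(412,50),(457,90),(337,115),(388,135)],"side":[(78,478),(190,428),(240,455),(115,520)]}.items():
    for u in us: print(n,u,ray(C[n],T[n],f[n](u),40)[:2].round(1))
print("cap",[ray(C[n],T[n],f[n](u),20)[:2].round(1) for n,u in [("wrist",(131,253)),("scene",(455,62)),("side",(62,540))]])
E
```

```text
[6.38269950e+02 2.63478867e+01 5.75186212e-02] [[-1.  -2.5]
 [-1.4 -1.4]
 [-0.5 -0.7]
 [-1.4 -1.9]
 [-0.8 -1. ]
 [ 0.  -1.5]
 [ 0.5 -1.4]
 [-1.6 -0.8]
 [ 0.1 -1.8]]
fin [ 621.7 -107.8  121.7] {'scene': array([216., 210.]), 'side': array([349., 213.]), 'wrist': array([367., 334.])}
ledge [608.7  39.7  53.4] {'scene': array([267., 252.]), 'side': array([307., 201.]), 'wrist': array([346., 149.])}
place [633.5  31.1  55.9] {'scene': array([258., 256.]), 'side': array([317., 199.]), 'wrist': array([373., 158.])}
anv [619.6 125.4  74. ] {'scene': array([292., 266.]), 'side': array([293., 175.]), 'wrist': array([370.,  43.])}
ledgeend [603.5 129.5  53.4] {'scene': array([297., 269.]), 'side': array([287., 182.]), 'wrist': array([346.,  42.])}
wrist (152, 278) [411.9 -98.3]
wrist (235, 278) [499.8 -98.4]
wrist (235, 237) [501.6 -51.9]
wrist (160, 237) [424.9 -51.9]
scene (412, 50) [414.4 -91.1]
scene (457, 90) [427.7 -41.6]
scene (337, 115) [497.4 -91.2]
scene (388, 135) [491.3 -51.9]
side (78, 478) [414.  -58.9]
side (190, 428) [486.1 -55.9]
side (240, 455) [499.9 -87.5]
side (115, 520) [417.4 -95.7]
cap [array([384. , -78.4]), array([388.3, -72.6]), array([393.5, -78.4])]
```

```bash
python3 - <<'E'
from h import *
s=telemetry.read_state()
for n,us in {"side":[(347,342),(293,372)],"scene":[(200,181),(227,158)]}.items():
    c=eyes.camera(n)
    for u in us: print(n,u,ray(c,c["cam_to_world"],u,8)[:2].round(0))
E
```

```text
side (347, 342) [ 484. -312.]
side (293, 372) [ 361. -315.]
scene (200, 181) [ 480. -315.]
scene (227, 158) [ 348. -325.]
```

Emit:
play_rows([
  [-0.098,-0.075,-0.06],
  [-0.098,-0.075,-0.06],
  [-0.098,-0.075,-0.06],
  [-0.098,-0.075,-0.06],
  [-0.098,-0.075,-0.06],
  [-0.098,-0.075,-0.06],
  [-0.098,-0.075,-0.06],
  [-0.098,-0.075,-0.06],
  [-0.098,-0.075,-0.08],
  [-0.098,-0.075,-0.13],
  [-0.098,-0.075,-0.18],
  [-0.098,-0.075,-0.191],
], yaw=[-0.18,-0.36,-0.54,-0.72,-0.9,-1.08,-1.26,-1.44,-1.571,-1.571,-1.571,-1.571], hand=1)

```text
clock: 1.9
eef_pos: [450.6, -74.7, 12.4]
eef_rot: [-3.141, 0.004, -0.0]
wrist_force: [-0.7, 0.1, 0.6]
finger_gap: 93.9
finger_force: 0.0
```

Emit:
play_rows([
  [0,0,0],
  [0,0,0],
  [0,0,0],
  [0,0,0],
  [0,0,0],
  [0,0,0],
  [0,0,0],
  [0,0,0],
], yaw=[0,0,0,0,0,0,0,0], hand=0, force=25)

```text
clock: 2.9
eef_pos: [452.2, -75.2, 14.8]
eef_rot: [3.141, -0.0, -0.0]
wrist_force: [-0.4, -1.5, 5.5]
finger_gap: 45.9
finger_force: 25.0
```

Emit:
play_rows([
  [0,0,0.03],
  [0,0,0.08],
  [0,0,0.13],
  [0,0,0.16],
  [0,0,0.16],
  [0,0,0.16],
], yaw=[0,0,0,0,0,0])

```text
clock: 3.65
eef_pos: [451.4, -74.8, 173.0]
eef_rot: [-3.141, 0.002, -0.0]
wrist_force: [0.5, -0.0, -0.8]
finger_gap: 45.4
finger_force: 25.0
```

Emit:
play_rows([
  [0.02,0.012,0],
  [0.04,0.024,0],
  [0.06,0.037,0],
  [0.08,0.05,0],
  [0.1,0.062,0],
  [0.12,0.075,0],
  [0.14,0.088,0],
  [0.16,0.1,0],
  [0.175,0.11,0],
  [0.181,0.1145,-0.02],
  [0.181,0.1145,-0.045],
  [0.181,0.1145,-0.045],
], yaw=[0.18,0.36,0.54,0.72,0.9,1.08,1.26,1.44,1.6,1.628,1.628,1.628])

```text
clock: 5.15
eef_pos: [631.2, 39.3, 125.4]
eef_rot: [-3.135, -0.0, 1.625]
wrist_force: [0.1, -0.4, -2.6]
finger_gap: 45.9
finger_force: 25.0
```

```bash
python3 - <<'E'
from h import *
import cv2
s=telemetry.read_state();print(s["eef_pos"],s["eef_rot"],s["wrist_force"])
a=eyes.camera("scene")["pixels"][150:310,170:350,::-1];b=eyes.camera("wrist")["pixels"][:,:,::-1]
a=cv2.resize(a,(400,356));b=cv2.resize(b,(400,300));o=np.zeros((356,800,3),np.uint8);o[:,:400]=a;o[:300,400:]=b
cv2.imwrite("pics/p2.png",o)
E
```

```text
[631.15032044  39.32446065 125.43756094] [-3.13525732e+00 -2.94884971e-04  1.62523371e+00] [ 0.06308284 -0.3806146  -2.62500539]
```

View pics/p2.png

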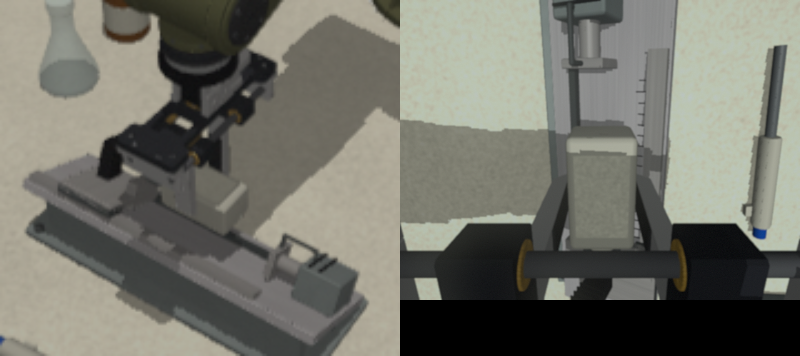

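Emit:
play_rows([
  [0,0,-0.02],
  [0,0,-0.038],
  [0,0,-0.042],
  [0,0,-0.044],
  [0,0,-0.046],
  [0,0,-0.046],
], yaw=[0,0,0,0,0,0])

```text
clock: 6.0
eef_pos: [633.1, 39.5, 83.7]
eef_rot: [3.141, 0.0, 1.628]
wrist_force: [-0.1, -0.3, -0.9]
finger_gap: 45.7
finger_force: 25.0
```

Emit:
play_rows([
  [0,0,-0.001],
  [0,0,-0.002],
  [0,0,-0.003],
  [0,0,-0.003],
  [0,0,-0.003],
], yaw=[0,0,0,0,0])

```text
clock: 6.62
eef_pos: [633.3, 39.5, 82.2]
eef_rot: [3.14, 0.0, 1.628]
wrist_force: [-7.9, -1.1, 12.3]
finger_gap: 45.8
finger_force: 25.0
```

Emit:
play_rows([
  [0,0,0.001],
  [0,0,0.001],
  [0,0,0.001],
  [0,0,0.001],
  [0,0,0.001],
  [0,0,0.001],
], yaw=[0,0,0,0,0,0], hand=0.6)

```text
clock: 7.38
eef_pos: [633.0, 39.5, 81.4]
eef_rot: [-3.141, 0.0, 1.628]
wrist_force: [-0.6, -0.9, -0.6]
finger_gap: 56.3
finger_force: 0.3
```

Emit:
play_rows([
  [0,0,0.003],
  [0,0,0.006],
  [0,0,0.009],
  [0,0,0.012],
  [0,0,0.016],
  [0,0,0.02],
  [0,0,0.025],
  [0,0,0.03],
], yaw=[0,0,0,0,0,0,0,0], hand=0.75)

```text
clock: 8.38
eef_pos: [633.0, 39.5, 111.8]
eef_rot: [3.142, -0.0, 1.628]
wrist_force: [0.2, -0.5, 0.3]
finger_gap: 70.6
finger_force: 0.0
```

```bash
python3 - <<'E'
from h import *
import cv2
s=telemetry.read_state();print(s["eef_pos"],s["eef_rot"],s["wrist_force"])
a=eyes.camera("scene")["pixels"][150:310,170:350,::-1];b=eyes.camera("side")["pixels"][130:290,220:400,::-1]
cv2.imwrite("pics/p3.png",np.hstack([cv2.resize(x,(400,356)) for x in(a,b)]))
E
```

```text
[633.01421957  39.49972331 111.83881321] [ 3.14151076e+00 -2.78598902e-05  1.62773645e+00] [ 0.17564192 -0.46574764  0.33774326]
```

View pics/p3.png

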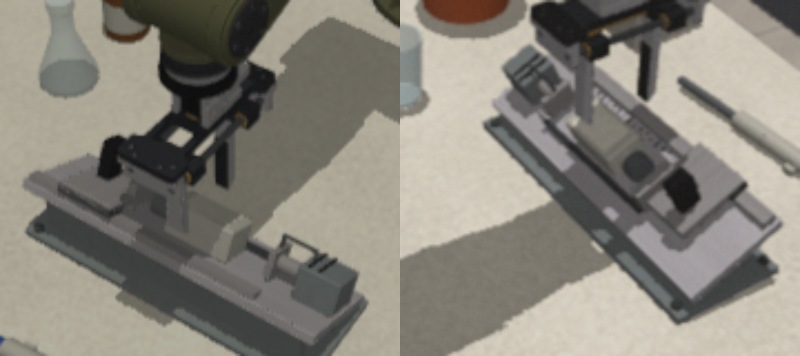

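Emit:
play_rows([
  [0,0,0.04],
  [0,0,0.075],
  [0,-0.02,0.075],
  [0,-0.04,0.075],
  [0,-0.06,0.075],
  [0,-0.08,0.075],
  [0,-0.1,0.075],
  [-0.005,-0.12,0.075],
  [-0.005,-0.135,0.075],
  [-0.005,-0.135,0.075],
  [-0.005,-0.135,0.075],
], yaw=[-0.1,-0.28,-0.46,-0.64,-0.82,-1.0,-1.18,-1.36,-1.54,-1.571,-1.571], hand=0.53)

```text
clock: 9.85
eef_pos: [628.0, -95.0, 186.4]
eef_rot: [-3.141, 0.0, 0.06]
wrist_force: [-0.4, 0.7, -0.7]
finger_gap: 50.3
finger_force: 0.0
```

```bash
python3 - <<'E'
from h import *
import cv2
s=telemetry.read_state();print(s["eef_pos"],s["eef_rot"],s["finger_gap"])
c=eyes.camera("wrist");cv2.imwrite("pics/w4.png",c["pixels"][:,:,::-1])
T=campose(c,s);R,o=bed([638.27,26.35,.0575])
for t in (0,10,20): print(t,proj(c,T,R@np.array((5,-133+t,68))+o).round(1))
k=eyes.camera("scene");print(ray(k,k["cam_to_world"],(222,212.5),121.7))
E
```

```text
[628.00373653 -94.98537595 186.36992592] [-3.14143072e+00  1.14950668e-04  6.01242519e-02] 50.32994048492968
0 [299.4 229.9]
10 [285.5 229.8]
20 [271.7 229.8]
[620.08825925 -90.58583292 121.7       ]
```

View pics/w4.png

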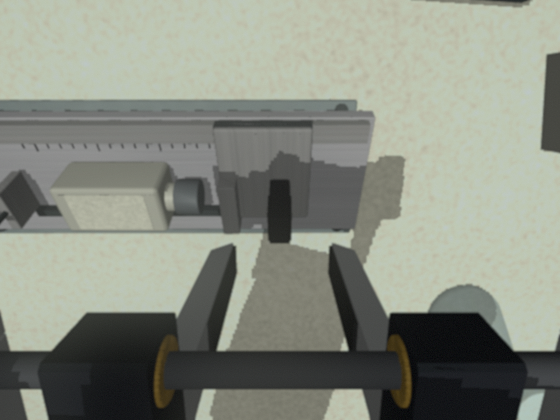

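Emit:
play_rows([
  [-0.001,0.002,-0.04],
  [-0.001,0.002,-0.07],
  [-0.001,0.002,-0.085],
  [-0.001,0.002,-0.091],
  [-0.001,0.002,-0.091],
], yaw=[0,0,0,0,0])

```text
clock: 10.58
eef_pos: [627.3, -93.5, 96.1]
eef_rot: [3.141, -0.001, 0.057]
wrist_force: [-0.3, -0.7, 0.2]
finger_gap: 49.7
finger_force: 0.0
```

Emit:
play_rows([
  [0,0,0],
  [0,0,0],
  [0,0,0],
  [0,0,0],
  [0,0,0],
  [0,0,0],
], yaw=[0,0,0,0,0,0], hand=0, force=20)

```text
clock: 11.32
eef_pos: [627.0, -93.3, 95.6]
eef_rot: [-3.141, -0.0, 0.057]
wrist_force: [-0.0, 3.7, 2.2]
finger_gap: 15.7
finger_force: 20.0
```

Emit:
play_rows([
  [-0.0003,0.005,0],
  [-0.0006,0.01,0],
  [-0.0009,0.015,0],
  [-0.0012,0.02,0],
  [-0.0014,0.025,0],
  [-0.0017,0.03,0],
  [-0.002,0.035,0],
  [-0.0023,0.04,0],
  [-0.0026,0.045,0],
  [-0.0029,0.05,0],
  [-0.0032,0.055,0],
  [-0.0032,0.055,0],
], yaw=[0,0,0,0,0,0,0,0,0,0,0,0])

```text
clock: 12.82
eef_pos: [623.7, -39.8, 95.6]
eef_rot: [3.14, 0.0, 0.056]
wrist_force: [-2.2, -7.1, 2.7]
finger_gap: 15.8
finger_force: 20.0
```

Emit:
play_rows([
  [-0.0001,0.002,0],
  [-0.0002,0.004,0],
  [-0.0003,0.006,0],
  [-0.0005,0.008,0],
  [-0.0006,0.01,0],
  [-0.0007,0.012,0],
  [-0.0007,0.012,0],
  [-0.0007,0.012,0],
], yaw=[0,0,0,0,0,0,0,0])

```text
clock: 13.82
eef_pos: [623.1, -28.7, 95.7]
eef_rot: [3.139, -0.0, 0.056]
wrist_force: [-2.3, -12.0, 2.6]
finger_gap: 15.9
finger_force: 20.0
```

```bash
python3 - <<'E'
from h import *
import cv2
s=telemetry.read_state();print(s["eef_pos"],s["eef_rot"],s["wrist_force"])
a=eyes.camera("scene")["pixels"][220:310,240:350,::-1];b=eyes.camera("wrist")["pixels"][60:380,0:400,::-1]
cv2.imwrite("pics/p5.png",np.hstack([cv2.resize(x,(400,325),interpolation=cv2.INTER_CUBIC) for x in(a,b)]))
E
```

```text
[623.09161824 -28.69308123  95.6579888 ] [ 3.13853028e+00 -2.75896288e-05  5.57907955e-02] [ -2.3347883  -11.97572989   2.58738213]
```

View pics/p5.png

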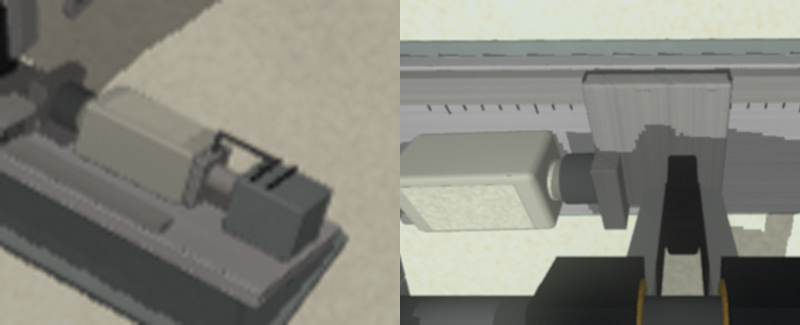

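Emit:
play_rows([
  [-0.0001,0.002,0],
  [-0.0002,0.004,0],
  [-0.0003,0.006,0],
  [-0.0003,0.006,0],
  [-0.0003,0.006,0],
  [-0.0003,0.006,0],
], yaw=[0,0,0,0,0,0])

```text
clock: 14.68
eef_pos: [622.7, -23.0, 95.7]
eef_rot: [3.138, 0.0, 0.056]
wrist_force: [-2.2, -14.8, 3.6]
finger_gap: 15.9
finger_force: 20.0
```

```bash
python3 - <<'E'
from h import *
import cv2
a=eyes.camera("scene")["pixels"][230:300,270:350,::-1];b=eyes.camera("side")["pixels"][130:230,220:335,::-1]
cv2.imwrite("pics/p6.png",np.hstack([cv2.resize(x,(400,350),interpolation=cv2.INTER_CUBIC) for x in(a,b)]))
E
```

```text
(no output)
```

View pics/p6.png

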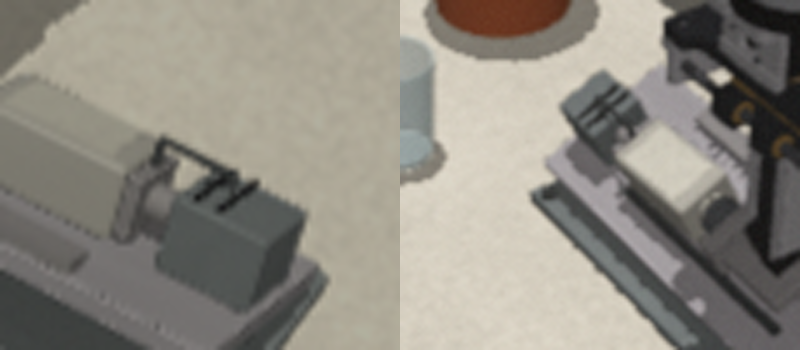

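Emit:
play_rows([
  [0,0,0],
  [0,0,0],
  [0,0,0],
  [0,0,0],
  [0,0,0.01],
  [0,0,0.04],
  [0,0,0.08],
  [0,0,0.12],
  [0,0,0.12],
  [0,0,0.12],
  [0,0,0.12],
], yaw=[0,0,0,0,0,0,0,0,0,0,0], hand=0.45)

```text
clock: 16.15
eef_pos: [622.4, -20.5, 214.3]
eef_rot: [-3.141, 0.002, 0.057]
wrist_force: [0.7, -0.3, -0.1]
finger_gap: 42.4
finger_force: 0.0
```

```bash
python3 - <<'E'
from h import *
import cv2
s=telemetry.read_state();print(s["clock"],s["wrist_force"],s["finger_gap"])
a=eyes.camera("scene")["pixels"][230:300,270:350,::-1];b=eyes.camera("wrist")["pixels"][60:380,0:400,::-1]
cv2.imwrite("pics/p7.png",np.hstack([cv2.resize(x,(400,350),interpolation=cv2.INTER_CUBIC) for x in(a,b)]))
E
```

```text
16.15 [ 0.70076896 -0.2728853  -0.11189962] 42.4220473514044
```

View pics/p7.png

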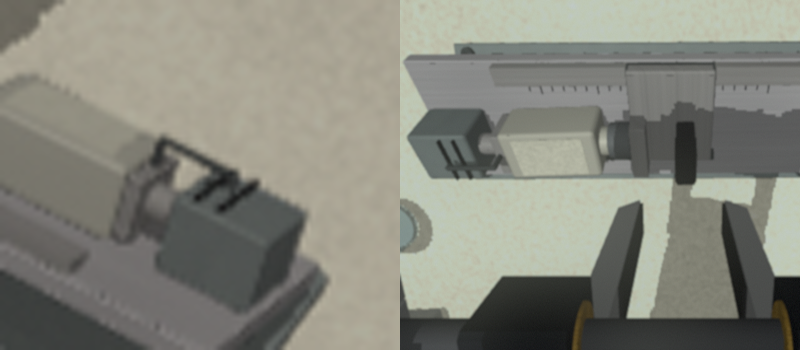

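The picture shows the pointer unchanged and between the marks, at about (238,180) in the left panel. The bottle is flat, aligned and pinched, and the gripper is clear of everything.

```bash
python3 -c "
from cell import manip
print(manip.sign_off())"
```

```text
the job is handed in; nothing more can be done
None
```

The job is handed in, with no verdict returned: the bottle lies flat on the bed, pinched between jaw and anvil, the pointer is between the two marks (anvil pushed back about 10 mm, estimated), the gripper is clear, and I finished at about 16 s of the 53 s allowed.

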